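# Close the bench valve to its stop and back it off two turns

### The arm

A 7-joint arm with a two-finger parallel gripper is mounted at the origin on a cart in front of the work surface, level with it; the furniture and walls round the work are solid. World frame = base frame: x ahead of the robot, y to its left, z up, the work surface at z = 0. Lengths are in m, angles in rad, forces in N, time in s.
With the tool pointing down it reaches from about 0.425 to 0.925 m from the base axis. Payload 6.8 kg.
Tool frame: the origin (TCP) lies at the very end of the fingers, on their centre line; the grasp point (between the pads) lies r.pinch_z behind it (r.pinch_z is the distance from the TCP to the grasp point, in m); z points along the fingers, y is the line along which they close (so a half turn about z gives the same grasp; the last joint's range is limited). The gripper opens to 85 mm and grips with 20 to 120 N. Pads are 22 mm wide; open, the fingers measure 114 mm over their backs; the gripper's body (76 mm by 85 mm) begins 54 mm behind the grasp point. The pads swing forward as they close: fully open they stand 13 mm farther back than shut.
Start: joints at [1.038, 0.477, 0.022, 1.555, -0.011, 1.109, -0.083], TCP at [0.278, -0.615, 0.231] pointing down, gripper open.
Joint ranges: [-2.96, 2.96], [-0.34, 2.1], [-1.41, 1.46], [0.24, 2.44], [-1.37, 4.51], [0.17, 1.92], [-2.96, 2.96]. Speed limits (rad/s): [2.39, 2.39, 3.14, 3.14, 3.14, 3.14, 3.14].

### API

Orientations are given as a rotation vector (axis times angle).
In Python, from bench import status, grab_frame, camera_model, r gives the robot as it stands. The module is installed in compiled form; this text tells all that it offers.
- The arm moves only by the shell command python3 -m creep 'ROWS' [FORCE]. ROWS is text: rows parted by semicolons, each of 7 numbers parted by spaces: the turn, a rotation vector about the tool's x, y, z in rad, then the shift along the tool's x, y, z in mm, then the opening, from -1 (shut) to 1 (fully open). In form: rx ry rz tx ty tz fingers; .... A call has 1 to 10 rows; each row is the pose to reach, as a shift and turn from the pose commanded when the call began, along the tool's axes at that moment; what a row does not reach only later rows make up. A row lasts 1/8 s, in which the tool goes at most 62.5 mm and 10.7 degrees, less where a joint would pass 70% of its speed; a pose out of reach is approached as far as the arm can. A call with a gripper value outside its range is refused whole. The fingers move at their own pace and stop on an object; FORCE is the grip in N (left out, the last holds). Time passes only in rows, so rows that repeat a pose let the fingers close. It gives the time, the measured TCP pose, the force, the opening and the grip force at its end, in the units of the state.
- status.get_obs(): the state, without advancing time (a new reading comes with each control period).
- grab_frame(name): name is "scene" or "side" or "wrist"; returns (picture, depth): 384x512x3 uint8, red, green, blue; 384x512 float32, m along the optical axis (not along the pixel's ray), 0 where there is no reading.
- camera_model(name): a dict with "K" (3x3 intrinsics, pixels), "D" ([k1, k2, p1, p2, k3] as OpenCV has them; the pictures are not rectified), "rvec" (rotation vector, rad) and "tvec" (3), from world to camera coordinates, as OpenCV has them. Camera axes: x right, y down, z forward; pixel columns grow to the right and rows downward; lengths in m; the calibration is good to about 2 mm. A picture is of the moment at which its call begins: read the wrist's pose just before it. camera_model takes no time and is no camera call; for the wrist camera it gives the pose at the moment of the call.
- r.hand_in(): hands the job in; it is judged then, once.
The state is a dict: "clock": time; "joints": joint angles; "qvel": joint speeds; "tau": joint torques, N m; "tcp_pos": TCP position; "orientation": TCP orientation; "contact_force": force on the tool from outside, world axes, zero at the start; "moment": the same for the moment, N m; "grip_width": finger opening in m; "gripper_force": force on a finger pad.
Only numpy, scipy, OpenCV 4.12 (cv2) and the standard library are available. Lean on these libraries where they do the work, as an engineer would, in place of code of your own. Each camera call takes 0.05 s, during which the arm holds its last target. There are 200 camera calls.

### The job

Take the small crank handle of the handwheel valve and wind the valve shut, clockwise seen from above, until it comes up against its stop; bring it up gently, no more than fingertip-tight, because the seat is soft. Then back it off exactly two full turns from the stop, and finish there still gripping the handle, leaving the beaker, the weight and the crucible beside it undisturbed.

Things in the scene. Friction and masses are not known exactly. Their poses are not given: they have to be found in the camera images.
- valve: Brass valve on a round steel foot (110 mm across) fixed to the bench, steel handwheel on top. Origin: centre of the foot's underside, on the wheel's vertical axis. z up; two blanked pipe stubs run along its +y and -y to 64 mm, at 47 mm height. Wheel: rim centre line at radius 48 mm, rim 12 mm thick, its top 114 mm above the bench; hub top 116 mm above the bench. The foot's bearing on the bench varies by up to 0.8 rad.
- handle: Plain aluminium upright crank handle on the wheel's rim, a nearly round grip 20 mm across and 50 mm tall (114 to 164 mm above the bench); its axis is 48 mm from the wheel's axis. Origin: centre of its underside, z up. It revolves freely on its own axis, so a gripper may hold it from above and carry it round the wheel's axis without turning the wrist.
- wheel (a joint): Turn of the handwheel in rad: 0 at the closed stop, growing as it opens, counter-clockwise seen from above (two turns = 12.566; open end 31.4). It starts about 0.35 to 1.35 turns open. At value v and with the seat at rest, the handle lies, from the wheel's axis, in the direction v counter-clockwise from the valve's own -x. It stays where it is left; friction is about 0.12 N m (2.5 N at the handle).
- seat (a joint): Wind-up of stem and seat in rad: 0 at rest, growing (clockwise, seen from above) when the wheel is pressed against its closed stop, 1 rad per 6 N m, that is 8 N at the handle for 0.064 rad (3 mm of handle travel); about 0.02 either way while turning. The handle's true direction is v minus this value. Over 0.2 (25 N at the handle) the seat is damaged.
- beaker: Clear 56 mm wide, 70 mm tall beaker standing loose near the valve; origin: centre of its underside.
- weight: Brass calibration weight with a knob, 26 mm wide, 41 mm tall, standing loose near the valve; origin: centre of its underside.
- crucible: White porcelain crucible, 42 mm wide, 35 mm tall, standing loose near the valve; origin: centre of its underside.

How it is judged:
By the outcome, as a careful person would: the job done as asked, in the order asked, and still so for the second after the job is handed in, while the arm keeps its last pose, push and grip.
It also fails if it takes over 72 s, if anything falls off the work surface, if the arm or the gripper's body presses on something with over 40 N, if the wrist force passes 120 N, or if a joint passes its speed limit or range.

## Working session

There is one attempt and no reset: what is moved stays moved. The work goes in short steps, Python scripts to look and compute and a shell command to move; the robot and the scene stay as the last step left them, time stands still between calls to the robot, and variables do not carry over. Pictures are saved under pics/ and viewed, at most 10 in all, crops included, and the job is handed in when it is done.

```bash
mkdir -p pics; cat > h.py <<'E'
import numpy as np, cv2
from bench import status, grab_frame, camera_model, r
def ray(name,uv,m=None):
    m=m or camera_model(name); K=np.array(m["K"]);D=np.array(m["D"])
    R=cv2.Rodrigues(np.array(m["rvec"],float))[0];t=np.array(m["tvec"],float).ravel()
    n=cv2.undistortPoints(np.array(uv,float).reshape(-1,1,2),K,D).reshape(-1,2)
    return -R.T@t,(R.T@np.c_[n,np.ones(len(n))].T).T
def onplane(name,uv,z,m=None):
    c,d=ray(name,uv,m); return c+d*((z-c[2])/d[:,2])[:,None]
def cloud(name,depth,m=None):
    v,u=np.mgrid[:depth.shape[0],:depth.shape[1]]
    c,d=ray(name,np.c_[u.ravel(),v.ravel()],m)
    return (c+d*depth.ravel()[:,None]).reshape(*depth.shape,3)
E
python3 - <<'E'
from h import *
o=status.get_obs(); print({k:np.round(v,3) for k,v in o.items()}, r.pinch_z)
print(cv2.Rodrigues(np.array(o["orientation"]))[0].round(3))
a,da=grab_frame("scene");b,db=grab_frame("side")
np.savez("f0.npz",a=a,da=da,b=b,db=db)
cv2.imwrite("pics/a.png",a[:,:,::-1]);cv2.imwrite("pics/b.png",b[:,:,::-1])
for n,d in(("scene",da),("side",db)):
    P=cloud(n,d);h=(P[...,2]>0.15)&(P[...,2]<0.175)&(d>0)&(P[...,0]>.35)
    print(n,ray(n,[[256,192]])[0].round(2),h.sum(), P[h].mean(0) if h.any() else 0)
E
```

```text
{'clock': np.float64(0.0), 'joints': array([ 1.038,  0.478,  0.022,  1.556, -0.012,  1.109, -0.083]), 'qvel': array([-0.001, -0.002,  0.001,  0.001, -0.002, -0.002, -0.002]), 'tau': array([ 0.0000e+00, -5.9645e+01,  1.6090e+00, -2.8120e+01,  1.3000e-02,
        9.0000e-03, -0.0000e+00]), 'tcp_pos': array([ 0.278, -0.614,  0.23 ]), 'orientation': array([-3.069e+00, -6.620e-01,  1.000e-03]), 'contact_force': array([-0.304,  0.286, -0.139]), 'moment': array([-0.058,  0.049, -0.039]), 'gripper_force': np.float64(0.0), 'grip_width': np.float64(0.085)} 0.0187
[[ 0.911  0.412 -0.001]
 [ 0.412 -0.911  0.002]
 [-0.    -0.002 -1.   ]]
scene [0.12 0.7  0.76] 4253 [0.89427702 0.2055639  0.16264928]
side [0.27 0.99 0.59] 4115 [0.88118247 0.00490373 0.16249118]
```

View pics/a.png

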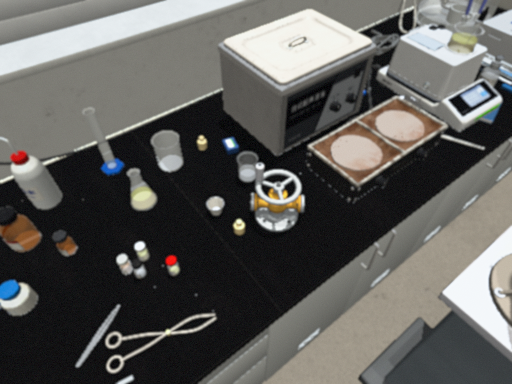

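View pics/b.png

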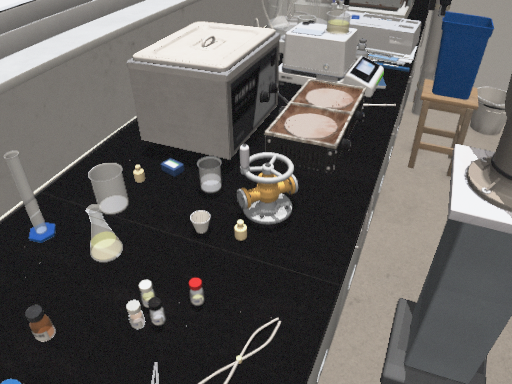

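The scene view shows the valve at about (278,205) with its handle at about (260,170). Around it are the beaker (248,167), the crucible (216,205) and the weight (239,227). The side view agrees: handle (244,155), valve foot (268,207).

```bash
cat > loc.py <<'E'
from h import *
f=np.load("f0.npz")
for n,i,d,roi in(("scene","a","da",(235,320,150,240)),("side","b","db",(225,310,135,235))):
    P=cloud(n,f[d]);I=f[i];u0,u1,v0,v1=roi
    m=np.zeros(I.shape[:2],bool);m[v0:v1,u0:u1]=1
    H=cv2.cvtColor(I,cv2.COLOR_RGB2HSV); Z=P[...,2]
    h=P[m&(Z>.135)&(Z<.17)]; t=P[m&(Z>.158)&(Z<.17)]
    w=P[m&(Z>.108)&(Z<.118)][:,:2]
    # circle lsq
    for k in range(3):
        s=np.linalg.lstsq(np.c_[2*w,np.ones(len(w))],(w**2).sum(1),rcond=None)[0];R=np.sqrt(s[2]+s[0]**2+s[1]**2)
        rr=np.linalg.norm(w-s[:2],axis=1); w=w[abs(rr-R)<(.03,.015,.012)[k]]
    print(n,"handle",h.mean(0).round(4),len(h),"top",t.mean(0).round(4),"wheel",s[:2].round(4),R.round(4),len(w))
    g=m&(H[...,1]>120)&(H[...,0]>8)&(H[...,0]<30)&(Z>.03)&(Z<.075)
    G=P[g]; c=G[:,:2]-s[:2]; rad=np.linalg.norm(c,axis=1)
    far=c[(rad>.045)&(rad<.075)]; a=np.degrees(np.arctan2(far[:,1],far[:,0])); print("brass",len(G),np.histogram(a,24,(-180,180)))
E
python3 loc.py; python3 - <<'E'
import cv2,numpy as np
f=np.load("f0.npz")
a=cv2.resize(f["a"][140:245,200:320],None,fx=5,fy=5,interpolation=2)[:,:,::-1]
cv2.imwrite("pics/c.png",a)
E
```

```text
scene handle [0.5708 0.3426 0.1539] 100 top [0.5729 0.3417 0.1628] wheel [0.5323 0.3163] 0.0471 517
brass 349 (array([ 0,  2, 47, 20,  1,  0,  0,  0,  0,  0,  0,  0,  0,  0, 10, 19, 32,
        0,  0,  0,  0,  0,  0,  0]), array([-180., -165., -150., -135., -120., -105.,  -90.,  -75.,  -60.,
        -45.,  -30.,  -15.,    0.,   15.,   30.,   45.,   60.,   75.,
         90.,  105.,  120.,  135.,  150.,  165.,  180.]))
side handle [0.5726 0.3429 0.1518] 144 top [0.5735 0.3419 0.162 ] wheel [0.5329 0.316 ] 0.047 559
brass 696 (array([ 0,  0, 74, 20,  0,  0,  0,  0,  0,  0,  0,  0,  0,  0,  6, 22, 40,
        0,  0,  0,  0,  0,  0,  0]), array([-180., -165., -150., -135., -120., -105.,  -90.,  -75.,  -60.,
        -45.,  -30.,  -15.,    0.,   15.,   30.,   45.,   60.,   75.,
         90.,  105.,  120.,  135.,  150.,  165.,  180.]))
```

View pics/c.png

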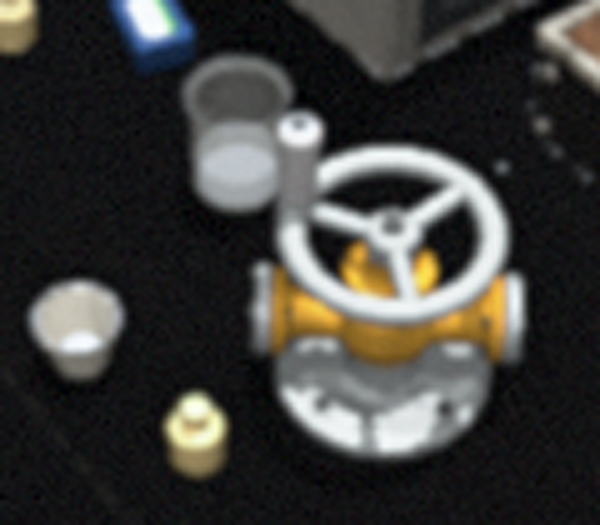

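The crop confirms three things: the handle is at wheel angle ≈33°, the pipe stubs run at about 47°/−133°, and the beaker is just behind the handle. Next I check clearances on the path.

```bash
python3 - <<'E'
from h import *
f=np.load("f0.npz")
for n,d in(("scene","da"),("side","db")):
    P=cloud(n,f[d])[f[d]>0]; t=P[(P[:,2]>.17)&(P[:,2]<.6)&(P[:,0]>-.1)&(P[:,0]<1)&(abs(P[:,1])<.75)]
    dd=np.linalg.norm(t[:,:2]-[.5325,.316],axis=1); q=t[np.argsort(dd)[:300:60]]; print(n,len(t),q.round(3))
    # along line path
    a=np.array([.278,-.614]);b=np.array([.573,.342]);L=np.linalg.norm(b-a);e=(b-a)/L
    s=(P[:,:2]-a)@e; off=abs((P[:,:2]-a)@[-e[1],e[0]]); k=(s>.15)&(s<L+.1)&(off<.15)&(P[:,2]<.7)
    print("max z near path",np.sort(P[k][:,2])[-5:].round(3))
E
python3 -m creep '0 0 0.425 663 -749 0 1;0 0 0.425 663 -749 0 1;0 0 0.425 663 -749 0 1;0 0 0.425 663 -749 0 1;0 0 0.425 663 -749 0 1;0 0 0.425 663 -749 0 1'
```

```text
scene 13086 [[0.686 0.188 0.237]
 [0.688 0.183 0.195]
 [0.685 0.175 0.229]
 [0.7   0.188 0.178]
 [0.703 0.187 0.203]]
max z near path [0.165 0.165 0.165 0.166 0.166]
side 11149 [[0.685 0.186 0.233]
 [0.689 0.183 0.233]
 [0.682 0.172 0.225]
 [0.696 0.184 0.194]
 [0.7   0.185 0.24 ]]
max z near path [0.165 0.165 0.165 0.165 0.166]
clock: 0.85
tcp_pos: [0.3891, -0.2547, 0.2312]
orientation: [3.141, -0.0, 0.0]
contact_force: [1.2, 0.3, -0.2]
grip_width: 0.0854
gripper_force: 0.0
```

```bash
python3 -m creep '0 0 0 184 -597 0 1;0 0 0 184 -597 0 1;0 0 0 184 -597 0 1;0 0 0 184 -597 0 1;0 0 0 184 -597 0 1;0 0 0 184 -597 0 1;0 0 0 184 -597 0 1;0 0 0 184 -597 0 1;0 0 0 184 -597 0 1;0 0 0 184 -597 0 1'
python3 -m creep '0 0 0 0 0 0 1;0 0 0 0 0 0 1'
python3 - <<'E'
from h import *
o=status.get_obs();m=camera_model("wrist");a,d=grab_frame("wrist")
print(o["tcp_pos"].round(4) if hasattr(o["tcp_pos"],"round") else o["tcp_pos"],np.round(o["joints"],2))
cv2.imwrite("pics/w.png",a[:,:,::-1]); P=cloud("wrist",d,m)
np.savez("f1.npz",a=a,d=d,P=P)
h=(P[...,2]>.155)&(P[...,2]<.17)&(d>0)&(np.hypot(P[...,0]-.573,P[...,1]-.342)<.03)
print(h.sum(),P[h].mean(0) if h.any() else 0, P[h].min(0),P[h].max(0))
E
```

```text
clock: 2.1
tcp_pos: [0.5735, 0.3418, 0.2308]
orientation: [3.141, -0.001, -0.001]
contact_force: [1.4, 0.1, 0.6]
grip_width: 0.0852
gripper_force: 0.0
clock: 2.35
tcp_pos: [0.5728, 0.3397, 0.2304]
orientation: [3.14, -0.0, -0.002]
contact_force: [0.1, -0.8, -0.4]
grip_width: 0.085
gripper_force: 0.0
[0.5728 0.3397 0.2304] [-0.34  0.5  -0.41  1.55  0.21  1.14 -2.37]
525 [0.5775379  0.33818948 0.1620927 ] [0.56647198 0.3283238  0.15504497] [0.58575545 0.34816349 0.16626386]
```

View pics/w.png

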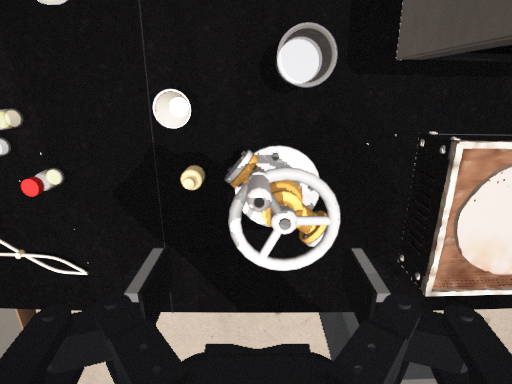

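The wrist view shows the handle top near (259,202) and the wheel hub at (285,222). The open fingers straddle the handle, at columns 145 and 370. The beaker, weight and crucible are clear of it.

```bash
python3 - <<'E'
from h import *
m=camera_model("wrist");f=np.load("f1.npz");P=f["P"];d=f["d"]
print(status.get_obs()["tcp_pos"],ray("wrist",[[0,0]],m)[0])
Z=P[...,2]
print("top", [ (onplane("wrist",[[u,v]],.164,m)).round(4) for u,v in((259,202),(259,198))], "hub",onplane("wrist",[[285,222]],.116,m).round(4))
v,u=np.nonzero((Z>.1605)&(Z<.168)&(np.hypot(P[...,0]-.573,P[...,1]-.342)<.03)&(d>0)); print(len(u),u.min(),u.max(),v.min(),v.max(),onplane("wrist",[[(u.min()+u.max())/2,(v.min()+v.max())/2]],.164,m))
k=(Z>.109)&(Z<.118)&(np.hypot(P[...,0]-.5325,P[...,1]-.316)<.065)&(d>0); w=P[k][:,:2]
for i in range(3):
    s=np.linalg.lstsq(np.c_[2*w,np.ones(len(w))],(w**2).sum(1),rcond=None)[0];R=np.sqrt(s[2]+s[0]**2+s[1]**2)
    w=w[abs(np.linalg.norm(w-s[:2],axis=1)-R)<(.02,.01,.008)[i]]
print("wheel",s[:2],R,len(w))
# stub axis: points 30-60 mm high, radius 50-70 mm
k=(Z>.03)&(Z<.066)&(d>0);q=P[k][:,:2]-s[:2];rr=np.linalg.norm(q,axis=1);q=q[(rr>.04)&(rr<.07)]
a=np.degrees(np.arctan2(q[:,1],q[:,0]));print(np.histogram(a,24,(-180,180))[0])
E
```

```text
[0.57317686 0.33865157 0.2307433 ] [0.65581776 0.33828903 0.37269995]
top [array([[0.5763, 0.3365, 0.164 ]]), array([[0.5795, 0.3365, 0.164 ]])] hub [[0.538  0.3118 0.116 ]]
408 246 270 190 212 [[0.57712539 0.3372631  0.164     ]]
wheel [0.5368538  0.31393116] 0.047358394554577125 3219
[  0  23 186  80  77   0   0   0   0   0   0   0   0  17 254  86 146   0
   0   0   0   0   0   0]
```

```bash
python3 -m creep '0 0 0 2 0 40 1;0 0 0 2 0 80 1;0 0 0 2 0 105 1;0 0 0 2 0 105 1;0 0 0 2 0 105 1'
python3 -m creep '0 0 0 0 0 0 -0.2;0 0 0 0 0 0 -1;0 0 0 0 0 0 -1;0 0 0 0 0 0 -1;0 0 0 0 0 0 -1;0 0 0 0 0 0 -1' 40
```

```text
clock: 3.02
tcp_pos: [0.576, 0.3397, 0.1278]
orientation: [-3.141, 0.002, -0.003]
contact_force: [0.4, 0.9, -0.1]
grip_width: 0.0853
gripper_force: 0.0
clock: 3.78
tcp_pos: [0.5753, 0.3398, 0.1266]
orientation: [3.141, -0.001, 0.0]
contact_force: [-0.7, -2.2, 4.0]
grip_width: 0.0184
gripper_force: 39.1
```

```bash
cat > tab.py <<'E'
import numpy as np,sys
# a0, step deg, rows per call list ; offsets rel. to call start, rounded to .5mm w/o accumulating
def tab(a0,step,calls,R=48):
    p=lambda a:np.round(2*np.array([R*np.cos(np.radians(a)),-R*np.sin(np.radians(a))]))/2
    a=a0
    for n in calls:
        b=p(a); print(f"[{a:.0f}] "+"; ".join("%g %g"%tuple(p(a+step*(i+1))-b) for i in range(n))); a+=step*n
if __name__=="__main__": tab(float(sys.argv[1]),float(sys.argv[2]),[int(x) for x in sys.argv[3:]])
E
python3 tab.py 32 -8 8 8 8 8
```

```text
[32] 3.5 6; 5.5 12.5; 7 19; 7.5 25.5; 7 32; 5.5 38.5; 3.5 45; 0 51
[-32] -3.5 5.5; -8.5 10; -13.5 14.5; -19.5 17.5; -25.5 20; -32 22; -39 22.5; -45.5 22
[-96] -6.5 -1; -13 -3; -19 -6; -24.5 -9.5; -29.5 -14; -34 -19.5; -37.5 -25; -40 -31
[-160] -2 -6.5; -3 -13; -3 -20; -2 -26.5; 0 -33; 2.5 -39; 6 -44.5; 10.5 -50
```

```bash
python3 -m creep '0 0 0 3.5 6 0 -1;0 0 0 5.5 12.5 0 -1;0 0 0 7 19 0 -1;0 0 0 7.5 25.5 0 -1'
python3 -m creep '0 0 0 -0.5 6.5 0 -1;0 0 0 -2 13 0 -1;0 0 0 -4 19.5 0 -1;0 0 0 -7.5 25.5 0 -1'

```

```text
clock: 4.28
tcp_pos: [0.583, 0.3148, 0.1266]
orientation: [-3.141, 0.0, -0.001]
contact_force: [-1.9, 2.7, 4.5]
grip_width: 0.0184
gripper_force: 38.9
clock: 4.78
tcp_pos: [0.5758, 0.2886, 0.1267]
orientation: [-3.141, 0.001, -0.003]
contact_force: [1.6, 2.6, 4.9]
grip_width: 0.0185
gripper_force: 39.0
```

```bash
python3 -m creep '0 0 0 -3.5 5.5 0 -1;0 0 0 -8.5 10 0 -1;0 0 0 -13.5 14.5 0 -1;0 0 0 -19.5 17.5 0 -1;0 0 0 -25.5 20 0 -1;0 0 0 -32 22 0 -1;0 0 0 -39 22.5 0 -1;0 0 0 -45.5 22 0 -1'
python3 -m creep '0 0 0 -6.5 -1 0 -1;0 0 0 -13 -3 0 -1;0 0 0 -19 -6 0 -1;0 0 0 -24.5 -9.5 0 -1;0 0 0 -29.5 -14 0 -1;0 0 0 -34 -19.5 0 -1;0 0 0 -37.5 -25 0 -1;0 0 0 -40 -31 0 -1'
python3 tab.py -160 -8 4; python3 tab.py -192 -4 5; python3 tab.py -212 -2 5 5 5
```

```text
clock: 5.78
tcp_pos: [0.5308, 0.2657, 0.1268]
orientation: [3.141, -0.003, 0.004]
contact_force: [2.8, -1.4, 6.5]
grip_width: 0.0188
gripper_force: 39.2
clock: 6.78
tcp_pos: [0.4897, 0.2957, 0.1264]
orientation: [3.138, -0.003, -0.0]
contact_force: [-1.0, -3.5, 10.2]
grip_width: 0.0185
gripper_force: 39.6
[-160] -2 -6.5; -3 -13; -3 -20; -2 -26.5
[-192] 1 -3; 2 -6.5; 3 -9.5; 4.5 -12.5; 6.5 -15.5
[-212] 0.5 -1.5; 1.5 -2.5; 2.5 -4; 3.5 -5.5; 5 -6.5
[-222] 1 -1.5; 2 -2.5; 3.5 -3.5; 4.5 -5; 6 -6
[-232] 1.5 -1; 2.5 -2; 4 -2.5; 5.5 -3.5; 7 -4.5
```

```bash
python3 -m creep '0 0 0 -2 -6.5 0 -1;0 0 0 -3 -13 0 -1;0 0 0 -3 -20 -0.5 -1;0 0 0 -2 -26.5 -0.5 -1'
python3 -m creep '0 0 0 1 -3 0 -1;0 0 0 2 -6.5 0 -1;0 0 0 3 -9.5 0 -1;0 0 0 3 -9.5 0 -1'
```

```text
clock: 7.28
tcp_pos: [0.4871, 0.3224, 0.1265]
orientation: [3.138, -0.002, -0.002]
contact_force: [-2.8, -1.3, 7.7]
grip_width: 0.0188
gripper_force: 39.5
clock: 7.78
tcp_pos: [0.4901, 0.3324, 0.1265]
orientation: [3.139, -0.001, -0.002]
contact_force: [-2.2, -0.8, 7.3]
grip_width: 0.0188
gripper_force: 39.5
```

```bash
cat > ft.py <<'E'
from h import *
C=np.array([.5344,.3147])
o=status.get_obs();p=np.array(o["tcp_pos"])[:2]-C;F=np.array(o["contact_force"])[:2]
a=np.arctan2(p[1],p[0]);t=np.array([np.sin(a),-np.cos(a)])
print("ang %.1f r %.1f resistCW %.2f radial %.2f"%(np.degrees(a),1e3*np.hypot(*p),-F@t,F@p/np.hypot(*p)))
E
python3 -m creep '0 0 0 1.5 -3 0 -1;0 0 0 3.5 -6 0 -1;0 0 0 3.5 -6 0 -1' >/dev/null; python3 ft.py
python3 -m creep '0 0 0 0.5 -1.5 0 -1;0 0 0 1.5 -2.5 0 -1;0 0 0 1.5 -2.5 0 -1' >/dev/null; python3 ft.py
python3 -m creep '0 0 0 1 -1.5 0 -1;0 0 0 2 -3 0 -1;0 0 0 2 -3 0 -1' >/dev/null; python3 ft.py
```

```text
ang 149.6 r 47.6 resistCW 0.98 radial 3.48
ang 146.4 r 47.5 resistCW 2.94 radial 1.69
ang 142.0 r 47.6 resistCW 2.12 radial 1.68
```

```bash

for i in 1; do python3 -m creep '0 0 0 0.5 -1 0 -1;0 0 0 1 -1.5 0 -1;0 0 0 1 -1.5 0 -1' >/dev/null; python3 ft.py
python3 -m creep '0 0 0 0.5 -0.5 0 -1;0 0 0 1 -1 0 -1;0 0 0 1 -1 0 -1' >/dev/null; python3 ft.py; python3 ft.py; done
```

```text
ang 140.0 r 47.5 resistCW 2.21 radial 1.19
ang 138.7 r 47.5 resistCW 3.40 radial 1.30
ang 138.7 r 47.5 resistCW 3.40 radial 1.30
```

```bash

python3 -m creep '0 0 0 0.5 -0.5 0 -1;0 0 0 1 -1 0 -1;0 0 0 1 -1 0 -1' >/dev/null; python3 ft.py
python3 -m creep '0 0 0 0.5 -0.5 0 -1;0 0 0 1 -1 0 -1;0 0 0 1 -1 0 -1' >/dev/null; python3 ft.py
```

```text
ang 137.7 r 47.5 resistCW 4.76 radial 1.25
ang 136.7 r 47.5 resistCW 6.74 radial 2.55
```

```bash

python3 -m creep '0 0 0 0.5 -0.5 0 -1;0 0 0 0.5 -0.5 0 -1;0 0 0 0.5 -0.5 0 -1' >/dev/null; python3 ft.py
python3 -m creep '0 0 0 0.5 -0.5 0 -1;0 0 0 0.5 -0.5 0 -1;0 0 0 0.5 -0.5 0 -1'; python3 ft.py
python3 tab.py 135 8 8 8 8 8 8 8 8 8 8 8; python3 tab.py 55 8 8
```

```text
ang 136.1 r 47.6 resistCW 7.18 radial 1.75
clock: 11.15
tcp_pos: [0.5004, 0.348, 0.1262]
orientation: [3.135, -0.001, -0.007]
contact_force: [-7.7, -4.3, 11.8]
grip_width: 0.0187
gripper_force: 40.4
ang 135.6 r 47.6 resistCW 8.46 radial 2.44
[135] -4.5 5; -8 10.5; -11 17; -13 23; -14 30; -14 36.5; -13 43; -11.5 49.5
[199] 2.5 6.5; 6 12; 10.5 17; 15.5 22; 21 25.5; 26.5 28.5; 33 31; 39.5 32
[263] 7 0.5; 13.5 0; 20 -1.5; 26.5 -4; 32 -7; 37.5 -11.5; 42 -16; 46.5 -21.5
[327] 3 -5.5; 5.5 -12; 7 -18.5; 7.5 -25; 7 -32; 6 -38.5; 3.5 -45; 0.5 -50.5
[391] -3.5 -5.5; -8.5 -10.5; -13.5 -15; -19 -18.5; -25.5 -21; -32 -22.5; -38.5 -23.5; -45 -23.5
[455] -7 1; -13 3; -19.5 6; -25 9.5; -30 14; -34.5 19; -38 24.5; -41 31
[519] -2 6; -3 13; -3 19.5; -2 26; -0.5 32.5; 2 39; 5.5 44.5; 10 49.5
[583] 5 5; 10.5 8.5; 16 11.5; 22.5 14; 29 15; 36 15.5; 42.5 15; 49 13.5
[647] 6.5 -2.5; 12 -5.5; 17.5 -10; 22 -14.5; 26.5 -20; 29.5 -25.5; 32 -32; 33.5 -38.5
[711] 0.5 -6.5; 0 -13.5; -1 -20; -3.5 -26.5; -6.5 -32; -10 -37.5; -15 -42.5; -20 -47
[55] -5.5 -3.5; -12 -6; -18.5 -7.5; -25 -8.5; -31.5 -8.5; -38.5 -7.5; -44.5 -5.5; -51 -2.5
```

```bash
python3 - <<'E'
from tab import *
p=lambda a:np.round(2*np.array([48*np.cos(np.radians(a)),-48*np.sin(np.radians(a))]))/2
print("first:",[tuple((p(a)-[-32,-36.5]).tolist()) for a in (135,139,147,155,163,171,179)])
E
python3 tab.py 179 9 10 10 10 10 ;python3 tab.py 539 9 10 10 10
```

```text
first: [(-2.0, 2.5), (-4.0, 5.0), (-8.5, 10.5), (-11.5, 16.0), (-14.0, 22.5), (-15.5, 29.0), (-16.0, 35.5)]
[179] 0.5 7.5; 2 15; 5 22; 8.5 28.5; 13.5 34.5; 19 39.5; 25.5 43.5; 32.5 46.5; 39.5 48.5; 47 49
[269] 7.5 -0.5; 15 -2; 22 -5; 28.5 -8.5; 34.5 -13.5; 39.5 -19; 43.5 -25.5; 46.5 -32.5; 48.5 -39.5; 49 -47
[359] -0.5 -7.5; -2 -15; -5 -22; -8.5 -28.5; -13.5 -34.5; -19 -39.5; -25.5 -43.5; -32.5 -46.5; -39.5 -48.5; -47 -49
[449] -7.5 0.5; -15 2; -22 5; -28.5 8.5; -34.5 13.5; -39.5 19; -43.5 25.5; -46.5 32.5; -48.5 39.5; -49 47
[539] 0.5 7.5; 2 15; 5 22; 8.5 28.5; 13.5 34.5; 19 39.5; 25.5 43.5; 32.5 46.5; 39.5 48.5; 47 49
[629] 7.5 -0.5; 15 -2; 22 -5; 28.5 -8.5; 34.5 -13.5; 39.5 -19; 43.5 -25.5; 46.5 -32.5; 48.5 -39.5; 49 -47
[719] -0.5 -7.5; -2 -15; -5 -22; -8.5 -28.5; -13.5 -34.5; -19 -39.5; -25.5 -43.5; -32.5 -46.5; -39.5 -48.5; -47 -49
```

```bash
python3 -m creep '0 0 0 -2 2.5 0 -1;0 0 0 -4 5 0 -1;0 0 0 -8.5 10.5 0 -1;0 0 0 -11.5 16 -0.5 -1;0 0 0 -14 22.5 -1 -1;0 0 0 -15.5 29 -1.5 -1;0 0 0 -16 35.5 -2 -1'; python3 ft.py
python3 -m creep '0 0 0 0.5 7.5 0 -1;0 0 0 2 15 0 -1;0 0 0 5 22 0 -1;0 0 0 8.5 28.5 0 -1;0 0 0 13.5 34.5 0 -1;0 0 0 19 39.5 0 -1;0 0 0 25.5 43.5 0 -1;0 0 0 32.5 46.5 0 -1;0 0 0 39.5 48.5 0 -1;0 0 0 47 49 0 -1'; python3 ft.py
```

```text
clock: 12.02
tcp_pos: [0.4866, 0.3142, 0.1276]
orientation: [3.14, -0.001, -0.001]
contact_force: [6.1, 2.9, -12.1]
grip_width: 0.0189
gripper_force: 39.3
ang -179.4 r 47.8 resistCW -2.80 radial -6.14
clock: 13.28
tcp_pos: [0.5326, 0.266, 0.1278]
orientation: [3.14, 0.0, -0.005]
contact_force: [-1.6, 4.3, -11.4]
grip_width: 0.0188
gripper_force: 39.7
ang -92.1 r 48.7 resistCW -1.75 radial -4.22
```

```bash
python3 -m creep '0 0 0 7.5 -0.5 0.5 -1;0 0 0 15 -2 1 -1;0 0 0 22 -5 1 -1;0 0 0 28.5 -8.5 1 -1;0 0 0 34.5 -13.5 1 -1;0 0 0 39.5 -19 1 -1;0 0 0 43.5 -25.5 1 -1;0 0 0 46.5 -32.5 1 -1;0 0 0 48.5 -39.5 1 -1;0 0 0 49 -47 1 -1'; python3 ft.py
python3 -m creep '0 0 0 -0.5 -7.5 0 -1;0 0 0 -2 -15 0 -1;0 0 0 -5 -22 0 -1;0 0 0 -8.5 -28.5 0 -1;0 0 0 -13.5 -34.5 0 -1;0 0 0 -19 -39.5 0 -1;0 0 0 -25.5 -43.5 0 -1;0 0 0 -32.5 -46.5 0 -1;0 0 0 -39.5 -48.5 0 -1;0 0 0 -47 -49 0 -1'; python3 ft.py
python3 -m creep '0 0 0 -7.5 0.5 0 -1;0 0 0 -15 2 0 -1;0 0 0 -22 5 0 -1;0 0 0 -28.5 8.5 0 -1;0 0 0 -34.5 13.5 0 -1;0 0 0 -39.5 19 0 -1;0 0 0 -43.5 25.5 0 -1;0 0 0 -46.5 32.5 0 -1;0 0 0 -48.5 39.5 0 -1;0 0 0 -49 47 0 -1'; python3 ft.py
```

```text
clock: 14.52
tcp_pos: [0.5824, 0.3138, 0.1275]
orientation: [3.141, -0.001, -0.001]
contact_force: [-4.9, -2.6, -8.9]
grip_width: 0.0188
gripper_force: 40.0
ang -1.1 r 48.0 resistCW -2.68 radial -4.81
clock: 15.78
tcp_pos: [0.5374, 0.3615, 0.1276]
orientation: [3.141, -0.003, 0.004]
contact_force: [2.2, -4.6, -13.7]
grip_width: 0.0184
gripper_force: 39.5
ang 86.3 r 46.9 resistCW -2.46 radial -4.50
clock: 17.02
tcp_pos: [0.4873, 0.3173, 0.1282]
orientation: [-3.138, -0.001, -0.004]
contact_force: [4.6, 2.6, -17.4]
grip_width: 0.0185
gripper_force: 39.6
ang 176.8 r 47.2 resistCW -2.87 radial -4.47
```

```bash
python3 -m creep '0 0 0 0.5 7.5 0.5 -1;0 0 0 2 15 1 -1;0 0 0 5 22 1.5 -1;0 0 0 8.5 28.5 1.5 -1;0 0 0 13.5 34.5 1.5 -1;0 0 0 19 39.5 1.5 -1;0 0 0 25.5 43.5 1.5 -1;0 0 0 32.5 46.5 1.5 -1;0 0 0 39.5 48.5 1.5 -1;0 0 0 47 49 1.5 -1'; python3 ft.py
python3 -m creep '0 0 0 7.5 -0.5 0 -1;0 0 0 15 -2 0 -1;0 0 0 22 -5 0 -1;0 0 0 28.5 -8.5 0 -1;0 0 0 34.5 -13.5 0 -1;0 0 0 39.5 -19 0 -1;0 0 0 43.5 -25.5 0 -1;0 0 0 46.5 -32.5 0 -1;0 0 0 48.5 -39.5 0 -1;0 0 0 49 -47 0 -1'; python3 ft.py
python3 -m creep '0 0 0 -0.5 -7.5 0 -1;0 0 0 -2 -15 0 -1;0 0 0 -5 -22 0 -1;0 0 0 -8.5 -28.5 0 -1;0 0 0 -13.5 -34.5 0 -1;0 0 0 -19 -39.5 0 -1;0 0 0 -25.5 -43.5 0 -1;0 0 0 -32.5 -46.5 0 -1;0 0 0 -39.5 -48.5 0 -1;0 0 0 -47 -49 0 -1'; python3 ft.py
python3 tab.py 809 6 7; python3 tab.py 851 2 7
```

```text
clock: 18.27
tcp_pos: [0.535, 0.2657, 0.1269]
orientation: [3.141, -0.002, 0.002]
contact_force: [-2.9, -3.1, 5.6]
grip_width: 0.0186
gripper_force: 42.1
ang -89.3 r 49.0 resistCW -2.95 radial 3.04
clock: 19.52
tcp_pos: [0.583, 0.3142, 0.1265]
orientation: [-3.141, 0.0, -0.001]
contact_force: [-1.8, -3.3, 6.8]
grip_width: 0.0185
gripper_force: 42.1
ang -0.5 r 48.6 resistCW -3.28 radial -1.77
clock: 20.78
tcp_pos: [0.5371, 0.3621, 0.1266]
orientation: [3.141, -0.002, 0.004]
contact_force: [2.8, -4.3, 3.8]
grip_width: 0.0186
gripper_force: 42.4
ang 86.8 r 47.4 resistCW -3.03 radial -4.16
[809] -5 0; -10 1; -15 2; -20 4; -24.5 6; -28.5 8.5; -32.5 12
[851] -1 1; -2.5 2; -3.5 3.5; -4.5 4.5; -6 6; -7 7; -8 8.5
```

```bash
python3 -m creep '0 0 0 -5 0 0 -1;0 0 0 -10 1 0 -1;0 0 0 -15 2 0 -1;0 0 0 -20 4 0 -1;0 0 0 -24.5 6 0 -1;0 0 0 -28.5 8.5 0 -1;0 0 0 -32.5 12 0 -1;0 0 0 -32.5 12 0 -1'; python3 ft.py
python3 -m creep '0 0 0 -1 1 0 -1;0 0 0 -2.5 2 0 -1;0 0 0 -3.5 3.5 0 -1;0 0 0 -4.5 4.5 0 -1;0 0 0 -4.5 4.5 0 -1'; python3 ft.py
```

```text
clock: 21.78
tcp_pos: [0.5036, 0.351, 0.1266]
orientation: [-3.141, 0.0, -0.002]
contact_force: [4.0, -2.7, 3.2]
grip_width: 0.0181
gripper_force: 42.1
ang 130.3 r 47.6 resistCW -1.31 radial -4.59
clock: 22.4
tcp_pos: [0.4988, 0.3466, 0.1265]
orientation: [-3.141, 0.0, -0.001]
contact_force: [4.7, -1.0, 3.5]
grip_width: 0.0189
gripper_force: 42.1
ang 138.2 r 47.8 resistCW -2.38 radial -4.16
```

```bash
python3 -m creep '0 0 0 -1 1 0 -1;0 0 0 -1.5 1.5 0 -1;0 0 0 -1.5 1.5 0 -1;0 0 0 -1.5 1.5 0 -1'; python3 ft.py
python3 - <<'E'
from h import *
for n in("scene","side"):
    a,d=grab_frame(n);np.savez("e_"+n,a=a,d=d)
    if n=="side":cv2.imwrite("pics/e.png",cv2.resize(a[120:250,160:330],None,fx=4,fy=4)[:,:,::-1])
E
python3 ft.py
```

```text
clock: 22.9
tcp_pos: [0.4974, 0.345, 0.1265]
orientation: [-3.141, 0.0, -0.001]
contact_force: [5.2, -1.0, 4.0]
grip_width: 0.0187
gripper_force: 42.1
ang 140.7 r 47.8 resistCW -2.54 radial -4.62
ang 140.7 r 47.8 resistCW -1.97 radial -5.57
```

View pics/e.png

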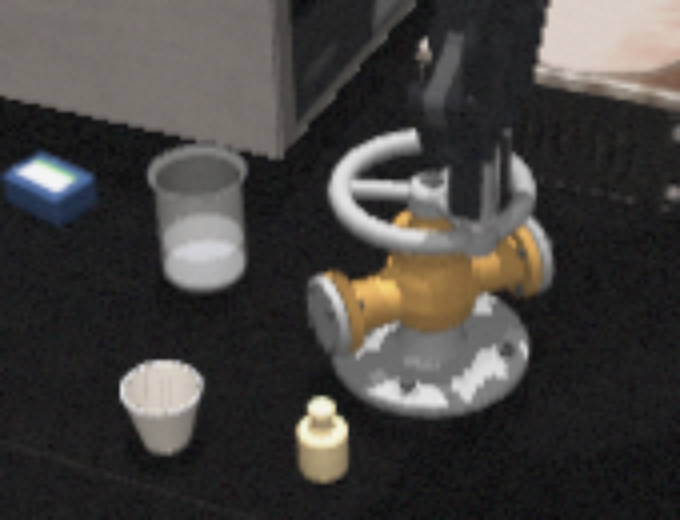

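The close side view shows the handle still gripped at about (487,200) in the crop. The beaker (200,220), crucible (160,405) and weight (322,445) are still standing where they were. The handle angle is 140.7°, which matches two turns from the stop once the small wind-up is allowed for.

```bash
python3 -c "
from bench import r
print(r.hand_in())"
```

```text
the job is handed in; nothing more can be done
None
```

I wound the valve shut to its stop at about 8.5 N at the handle, backed it off two full turns by measured handle angle, and handed in with the handle still gripped and the beaker, weight and crucible undisturbed; no verdict was returned.

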